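# Clear and level the engraver's work plate

### The job

Use the scraper block to sweep all three stone chips off the engraver's work plate (not with the bare fingers), and stand the scraper back on the table. Then turn the wing knob of the levelling foot until the bubble of the spirit level that stands on the plate is centred between its two lines. Finish while pressing straight down on the spirit level with a steady push of about 10 N, and keep pressing: do not let go at the end, and leave everything else on the table where it is.

Things in the scene. Friction and masses are not known exactly. Their poses are not given: they have to be found in the camera images.
- plate_top (a point): Centre of the top face of the dark steel work plate, 240 x 240 x 12 mm, about 60 mm above the table on a grey stand. x points to the far edge, where the spirit level stands; y to the edge with the levelling foot; z up. Chips lie on the near (-x) half. Below the near edge a shallow catch tray (75 mm deep, rim 12 mm high) lies on the table; chips may leave over any edge.
- plate: The same plate; its origin is on its hinge line, which runs along x under the -y edge, 120 mm to -y of the plate's centre and 16 mm below its top. At the start the +y edge is too low by 4 to 11 mm.
- foot_grip (a point): Centre of the wing of the levelling foot's black plastic knob, 155 mm to +y of the plate's centre and about 94 mm above the table. The wing is an upright bar 52 mm long (this point's x axis), 14 mm thick (y) and 30 mm high (16 mm below to 14 mm above this point). It turns about the vertical through this point. Under it is a round collar 32 mm across.
- foot (a joint): Angle of that knob in rad, growing clockwise seen from above, which raises the plate's +y edge by 0.03 rad of tilt per rad. It starts at -1.15 to -0.9; the value at which the plate is level differs from run to run (about -0.3 to 0.3), so go by the bubble. It has about 0.2 N m of friction and stays where it is left.
- level: Spirit level: aluminium bar 26 mm wide (x axis), 200 mm long (y axis), 40 mm high, 0.35 kg, standing loose along the plate's far edge, its y along the plate's y. Origin at the centre of its underside. A yellow-green vial, 56 mm long, rises 6 mm above the middle of the flat top; the top is free to press on beyond 35 mm from the middle, at both ends.
- bubble (a joint): Place of the bubble (15 mm long) along the level's y axis in m: 0 is centred between the two black lines, which stand 10.5 mm either side of the middle; within 3 mm counts as centred. Range -0.018 to 0.018. It moves to the higher end, 0.31 mm per mrad of tilt (9.3 mm per rad of the knob), settles in about 1 s, and starts negative.
- scraper_center (a point): Centre (33 mm above the underside) of the scraper block standing on the table to the right (-y) of the stand: a rubber foot 34 mm (x axis) x 120 mm (y axis) x 18 mm high, and above it a light wood grip 22 mm (x) x 100 mm (y), its top 66 mm above the underside; 0.16 kg.
- chip0_center (a point): Centre of a loose white stone chip, 22 x 18 x 11 mm, lying on the near half of the plate within 42 mm either side of the middle.
- chip1_center (a point): Centre of a loose white stone chip, 22 x 18 x 11 mm, lying on the near half of the plate within 42 mm either side of the middle.
- chip2_center (a point): Centre of a loose white stone chip, 22 x 18 x 11 mm, lying on the near half of the plate within 42 mm either side of the middle.
- tea_glass: Bystander: empty tea glass, 64 mm across, 85 mm high; origin under its centre.
- tin: Bystander: round flat tin, 64 mm across, 28 mm high; origin under its centre.
- notebook: Bystander: red notebook, 150 x 210 x 16 mm, lying left; origin under its centre.
- lidded_tub: Bystander: clear tub with white lid, 95 x 75 x 48 mm; origin under its centre.
- tape_roll: Bystander: white roll of tape, 56 mm across, 25 mm high, lying flat; origin under its centre.
- loupe: Bystander: black eye loupe standing on its narrow end, 48 mm across, 42 mm high; origin under its centre.
Not all that is in view belongs to the job. There is more than one size of the part that bears scraper_center; the job needs the larger.

How it is judged:
By the outcome, as a careful person would: the job done as asked, in the order asked, and still so for the second after the job is handed in, while the arm keeps its last pose, push and grip.
It also fails if it takes over 72 s, if anything falls off the work surface, if the arm or the gripper's body presses on something with over 40 N, if the wrist force passes 120 N, or if a joint passes its speed limit or range.

### The arm

A 7-joint arm with a two-finger parallel gripper is mounted at the origin on the work surface. World frame = base frame: x ahead of the robot, y to its left, z up, the work surface at z = 0. Lengths are in m, angles in rad, forces in N, time in s.
With the tool pointing down it reaches from about 0.4 to 0.85 m from the base axis. Payload 4.5 kg.
Tool frame: the origin (TCP) lies on the centre line of the jaws, within the pads' length; the fingertips stand 17 mm ahead of it and the grasp point (between the pads) lies 2 mm behind it (r.tip_reach is the distance from the TCP to the fingertips, in m); z points along the fingers, y is the line along which they close (so a half turn about z gives the same grasp; the last joint's range is limited). The gripper opens to 88 mm and grips with 3 to 60 N. Pads are 18 mm wide; open, the fingers measure 123 mm over their backs; the gripper's body (75 mm by 187 mm) begins 45 mm behind the grasp point.
Start: joints at [1.369, 0.689, -0.195, 1.565, 0.157, 0.902, -0.215], TCP at [0.146, -0.608, 0.256] pointing down, gripper open.
Joint ranges: [-3.01, 3.01], [-0.46, 2.08], [-1.47, 1.51], [0.13, 2.56], [-1, 4.14], [0.04, 2.09], [-2.66, 2.66]. Speed limits (rad/s): [2.57, 2.57, 3.14, 3.14, 3.14, 3.14, 3.14].

### API

Orientations are given as a unit quaternion [x, y, z, w].
In Python, from plant import r gives the robot as it stands.
- The arm moves only by the tool step_arm, never from a script. Its argument "steps" is a list of rows, each a list of 7 numbers: the shift along the tool's x, y, z in cm, then the turn, a rotation vector about the tool's x, y, z in degrees, then the gripper's target within -1 to 1 (shut at 1, half-way at 0, fully open at -1). A call has 1 to 8 rows; each row shifts and turns the commanded pose from where the row before left it, along the tool's axes as they then stand; what a row does not reach is not made up. A row lasts 1/8 s, in which the tool goes at most 62.5 mm and 10.7 degrees, less where a joint would pass 70% of its speed; a pose out of reach is approached as far as the arm can. A call with a gripper value outside its range is refused whole. The fingers move at their own pace and stop on an object; "force" is the grip in N (left out, the last holds). Time passes only in rows, so rows that do not move let the fingers close. It gives the time, the measured TCP pose, the force, the opening and the grip force at its end, in the units of the state.
- r.get_state(): the state, without advancing time (a new reading comes with each control period).
- r.snapshot(name): name is "side" or "top"; returns a dict with "pixels" (420x560x3 uint8, red, green, blue), "fx", "fy", "cx", "cy" (pixels), "cam_to_world" (4x4, takes a point from camera to world coordinates). Camera axes: x right, y down, z forward; pixel columns grow to the right and rows downward; lengths in m; the calibration is good to about 2 mm. A picture is of the moment at which its call begins. There is no depth.
- r.finish_job(): hands the job in; it is judged then, once.
The state is a dict: "clock": time; "q": joint angles; "qd": joint speeds; "joint_torque": joint torques, N m; "tool_pos": TCP position; "eef_rot": TCP orientation; "contact_force": force on the tool from outside, world axes, zero at the start; "moment": the same for the moment, N m; "opening": opening from 0.0 (shut) to 1.0 (fully open); "finger_force": force on a finger pad.
Only numpy, scipy, OpenCV 4.12 (cv2) and the standard library are available. Lean on these libraries where they do the work, as an engineer would, in place of code of your own. Each camera call takes 0.05 s, during which the arm holds its last target. There are 200 camera calls.

## Working session

There is one attempt and no reset: what is moved stays moved. The work goes in short steps, Python scripts to look and compute and a tool call to move; the robot and the scene stay as the last step left them, time stands still between calls to the robot, and variables do not carry over. Pictures are saved under pics/ and viewed, at most 10 in all, crops included, and the job is handed in when it is done.

Besides the shell and the picture viewer there is one more tool, called after "Emit:" as name([rows], argument=value, ...), one row to a line, values as JSON. step_arm: Moves the arm, as the interface text tells. Its arguments: {"type":"object","properties":{"steps":{"type":"array","items":{"type":"array","items":{"type":"number"}}},"force":{"type":"number"}},"required":["steps"]}

```bash
mkdir -p pics; ls
cat > h.py <<'E'
import numpy as np, cv2
from plant import r
from scipy.spatial.transform import Rotation as R
def snap(n,f=None):
    s=r.snapshot(n)
    if f: cv2.imwrite('pics/'+f,cv2.cvtColor(s['pixels'],cv2.COLOR_RGB2BGR))
    return s
def ray(s,u,v):
    T=np.array(s['cam_to_world']); d=T[:3,:3]@np.array([(u-s['cx'])/s['fx'],(v-s['cy'])/s['fy'],1]); return T[:3,3],d
def onz(s,u,v,z):
    o,d=ray(s,u,v); return o+d*(z-o[2])/d[2]
def proj(s,p):
    T=np.array(s['cam_to_world']); c=T[:3,:3].T@(np.array(p)-T[:3,3]); return np.array([s['fx']*c[0]/c[2]+s['cx'],s['fy']*c[1]/c[2]+s['cy']])
def tri(s1,p1,s2,p2):
    o1,d1=ray(s1,*p1);o2,d2=ray(s2,*p2)
    t=np.linalg.lstsq(np.c_[d1,-d2],o2-o1,rcond=None)[0]
    a=o1+d1*t[0];b=o2+d2*t[1]; return (a+b)/2,np.linalg.norm(a-b)
E
python3 - <<'E'
from h import *
a=snap('top','top0.png');b=snap('side','side0.png')
cv2.imwrite('pics/both.png',np.hstack([cv2.imread('pics/top0.png'),cv2.imread('pics/side0.png')])[:, :])
for s in(a,b): print(s['fx'],s['cx'],s['cy'],np.round(s['cam_to_world'],3).tolist())
st=r.get_state(); print(st)
E
```

```text
pics
420.8680727444517 280.51867315073787 215.0924368844711 [[-0.076, -0.974, 0.212, 0.288], [-0.997, 0.074, -0.015, 0.041], [-0.001, -0.212, -0.977, 1.201], [0.0, 0.0, 0.0, 1.0]]
395.7606370489609 279.793661368292 207.31519796230083 [[-0.973, -0.115, 0.2, 0.275], [-0.23, 0.541, -0.809, 0.955], [-0.015, -0.833, -0.553, 0.708], [0.0, 0.0, 0.0, 1.0]]
{'clock': 0.1, 'q': array([ 1.36876454,  0.68984897, -0.19452639,  1.56619273,  0.15733178,
        0.90251737, -0.2150998 ]), 'qd': array([-0.00129353, -0.00172369, -0.00259897, -0.0023518 , -0.00081497,
       -0.00050177,  0.00090231]), 'joint_torque': array([-3.77832621e-03, -5.28502250e+01, -1.27126593e+00, -1.53837240e+01,
       -5.24500944e-02,  2.03134856e-03,  4.71883550e-05]), 'tool_pos': array([ 0.14586714, -0.60720915,  0.25503491]), 'eef_rot': array([ 9.93050061e-01,  1.17690097e-01, -1.62341676e-04, -7.69250035e-04]), 'contact_force': array([-0.24149332, -0.1966083 ,  0.28043345]), 'moment': array([0.10553446, 0.00047241, 0.06288267]), 'finger_force': 0.0, 'opening': 0.997283522663641}
```

View pics/top0.png

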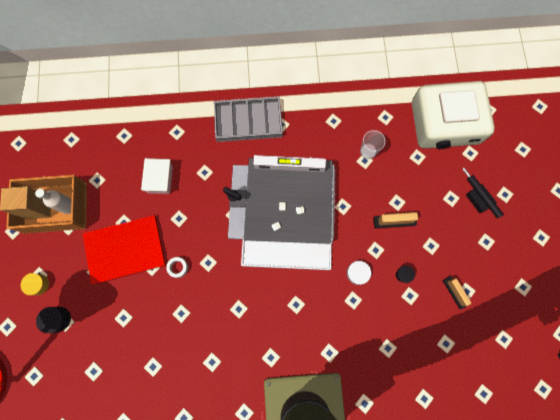

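View pics/side0.png

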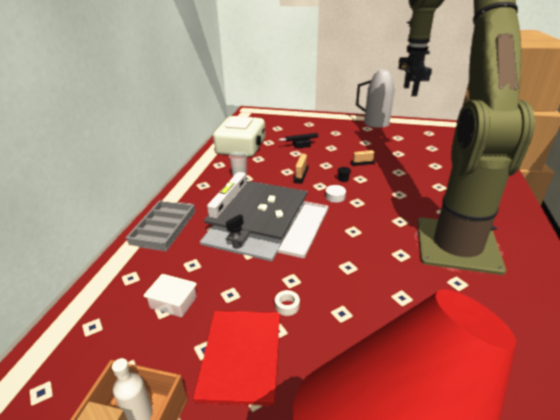

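Top view: the plate is around (289,205), with chips at (282,206), (299,210) and (276,226). The level is at (289,162) and the wing knob at (232,194). Scraper candidates are the orange-wood blocks at (398,220) and (458,292) in the top view, which are (301,167) and (363,157) in the side view. The first looks larger; I'll measure both and check in a crop.

```bash
cat > m.py <<'E'
from h import *
a=snap('top');b=snap('side')
def blobs(s,fn,amin=15,roi=None):
    hsv=cv2.cvtColor(s['pixels'],cv2.COLOR_RGB2HSV).astype(int);m=fn(*np.moveaxis(hsv,2,0)).astype(np.uint8)
    if roi: k=np.zeros_like(m);k[roi[1]:roi[3],roi[0]:roi[2]]=1;m*=k
    n,l,st,c=cv2.connectedComponentsWithStats(m)
    return [(c[i].round(1).tolist(),int(st[i,4]),cv2.minAreaRect(np.argwhere(l==i)[:,::-1].astype(np.float32))) for i in range(1,n) if st[i,4]>=amin]
if __name__=='__main__':
    wood=lambda h,s,v:(h>8)&(h<22)&(s>90)&(v>120)
    for s,z,roi in((a,.066,(350,190,500,320)),(b,.066,(280,140,390,190))):
        for c,n,rc in blobs(s,wood,15,roi):
            bx=cv2.boxPoints(rc); print('wood',c,n,np.round([onz(s,*p,z)[:2] for p in bx],3).tolist(),'ctr',onz(s,*rc[0],z).round(3))
    ch=lambda h,s,v:(s<70)&(v>150)
    for s,roi in((a,(250,180,332,238)),(b,(230,185,300,235))):
        for c,n,rc in blobs(s,ch,6,roi): print('chip',c,n,onz(s,*c,.068).round(3))
    cv2.imwrite('pics/c1.png',cv2.cvtColor(np.hstack([cv2.resize(a['pixels'][145:275,220:345],(375,390),interpolation=2),cv2.resize(a['pixels'][200:330,370:495],(375,390),interpolation=2)]),cv2.COLOR_RGB2BGR))
    cv2.imwrite('pics/c2.png',cv2.cvtColor(cv2.resize(b['pixels'][140:260,195:385],(760,480),interpolation=2),cv2.COLOR_RGB2BGR))
E
python3 m.py
```

```text
wood [398.5, 217.5] 365 [[0.517, -0.249], [0.515, -0.353], [0.487, -0.35], [0.489, -0.247]] ctr [ 0.502 -0.3    0.066]
wood [459.7, 292.0] 283 [[0.311, -0.4], [0.33, -0.429], [0.266, -0.469], [0.248, -0.441]] ctr [ 0.288 -0.435  0.066]
wood [363.5, 155.5] 213 [[0.331, -0.405], [0.254, -0.439], [0.247, -0.353], [0.32, -0.321]] ctr [ 0.288 -0.378  0.066]
wood [300.4, 164.7] 199 [[0.51, -0.178], [0.524, -0.362], [0.485, -0.347], [0.475, -0.167]] ctr [ 0.498 -0.259  0.066]
chip [281.9, 206.0] 59 [0.559 0.018 0.068]
chip [299.5, 209.8] 54 [ 0.544 -0.029  0.068]
chip [275.7, 225.9] 55 [0.504 0.039 0.068]
chip [233.7, 190.9] 106 [ 0.669 -0.042  0.068]
chip [271.1, 198.4] 54 [ 0.543 -0.023  0.068]
chip [262.3, 206.7] 56 [0.557 0.026 0.068]
chip [278.6, 213.2] 55 [0.503 0.049 0.068]
chip [294.8, 226.1] 177 [0.445 0.1   0.068]
```

View pics/c1.png

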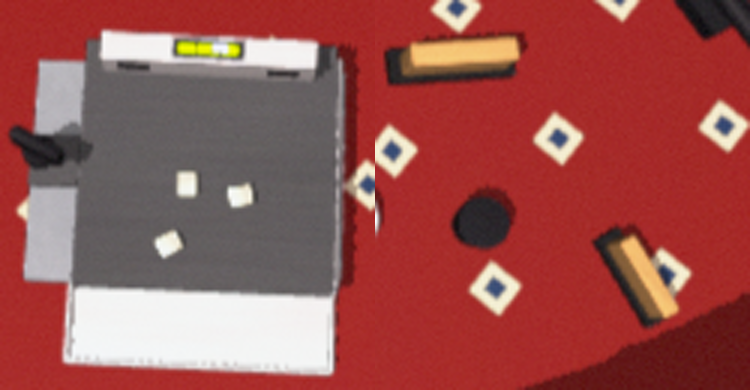

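View pics/c2.png

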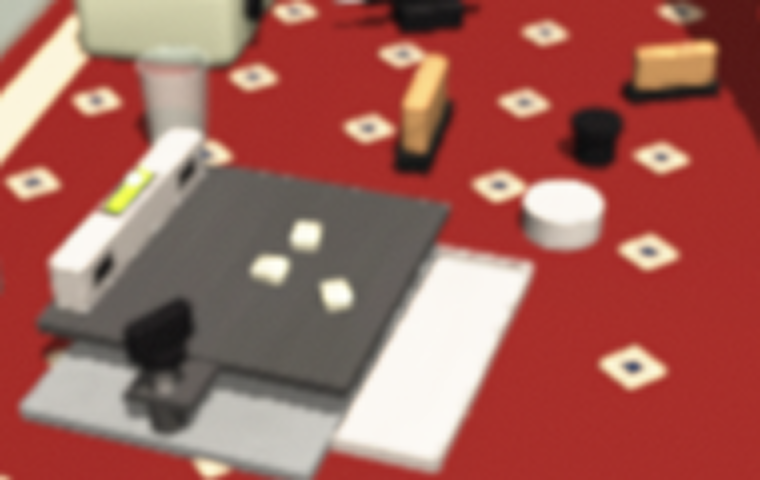

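The crops confirm it: the larger scraper is at top (398,220), with its wood about 103 mm long against 75 mm for the decoy at (458,292). The plate corners in the top view are about (243,241), (331,243), (332,160) and (248,158). Next I'll measure those.

Run:
```python
from m import *
P=[(243.3,240.7),(330.7,242.7),(331.7,160),(248.3,158.3)]
for p,z in zip(P,(.058,.064,.064,.058)): print('corner',onz(a,*p,z).round(4))
for t,s in(((281.9,206),(262.3,206.7)),((299.5,209.8),(271.1,198.4)),((275.7,225.9),(278.6,213.2))): print('chip tri',tri(a,t,b,s))
# side view corners (crop offset 195,140 scale 4): far-right(215,165) near-right(450,205) near-left(345,390) far-left(40,322)
S=[(345,390),(450,205),(215,165),(40,322)]
for p,q in zip(P,S): print('corner tri',tri(a,p,b,(195+q[0]/4,140+q[1]/4)))
br=lambda h,s,v:(h>8)&(h<22)&(s>90)&(v>200)
for c,n,rc in blobs(a,br,15,(350,190,430,240)): print('wood top',c,n,rc,[onz(a,*p,.066)[:2].round(4).tolist() for p in cv2.boxPoints(rc)])
dk=lambda h,s,v:(v<60)
for c,n,rc in blobs(a,dk,15,(370,205,425,240)): print('rubber',c,n,[onz(a,*p,.018)[:2].round(4).tolist() for p in cv2.boxPoints(rc)])
# level & vial
gr=lambda h,s,v:(h>22)&(h<45)&(s>120)&(v>120)
va=blobs(a,gr,10,(250,145,330,175));vb=blobs(b,gr,10,(205,170,250,220)); print(va,vb)
for c,n,rc in va: print(onz(a,*c,.108))
print(R.from_quat(r.get_state()['eef_rot']).as_matrix().round(3))
```

```text
corner [0.4715 0.1311 0.058 ]
corner [ 0.4469 -0.1066  0.064 ]
corner [ 0.6829 -0.1335  0.064 ]
corner [0.7083 0.1032 0.058 ]
chip tri (array([0.55989707, 0.01807468, 0.0624556 ]), np.float64(6.12320294485905e-05))
chip tri (array([ 0.54511113, -0.02970533,  0.06391908]), np.float64(0.00010061257934655449))
chip tri (array([0.50521367, 0.03940238, 0.06126653]), np.float64(0.00016265611362812615))
corner tri (array([0.47446825, 0.13203953, 0.0477049 ]), np.float64(0.0026411717176203007))
corner tri (array([ 0.44714773, -0.10778208,  0.05553808]), np.float64(0.0018369056852080587))
corner tri (array([ 0.66726452, -0.13634472,  0.0559022 ]), np.float64(0.03522194685034686))
corner tri (array([0.70969797, 0.10326266, 0.04975994]), np.float64(0.003196497220935071))
wood top [399.4, 217.1] 253 ((399.4455261230469, 217.12843322753906), (7.1735029220581055, 35.05659866333008), 86.42366790771484) [[0.5136, -0.2546], [0.5124, -0.3518], [0.4923, -0.3501], [0.4935, -0.2533]]
rubber [389.2, 223.7] 112 [[0.518, -0.2441], [0.509, -0.3615], [0.48, -0.3573], [0.489, -0.2406]]
[([285.0, 160.9], 55, ((285.5, 161.0), (13.0, 4.0), 0.0)), ([297.2, 161.5], 19, ((296.5, 161.0), (4.0, 5.0), 90.0))] [([224.9, 189.3], 27, ((225.00001525878906, 189.00003051757812), (2.8284268379211426, 8.485280990600586), 45.0))]
[0.67479803 0.00083608 0.108     ]
[ 0.67052963 -0.03227413  0.108     ]
[[ 0.972  0.234 -0.   ]
 [ 0.234 -0.972  0.001]
 [-0.    -0.001 -1.   ]]
```

```bash
cat > plan.py <<'E'
import sys
from h import *
# usage: x y z yawdeg(of tool y) [roll about world x deg]
x,y,z,w=map(float,sys.argv[1:5]); roll=float(sys.argv[5]) if len(sys.argv)>5 else 0
st=r.get_state(); M=R.from_quat(st['eef_rot']); p=st['tool_pos']
c,s=np.cos(np.radians(w)),np.sin(np.radians(w))
T=np.array([[-s,c,0],[c,s,0],[0,0,-1]]).T  # columns: tool x,y,z
# tool y=(c,s,0), z=down, x=y cross z
ty=np.array([c,s,0]);tz=np.array([0,0,-1.]);tx=np.cross(ty,tz)
G=R.from_euler('x',roll,degrees=True)*R.from_matrix(np.c_[tx,ty,tz])
d=np.array([x,y,z])-p
print('clock',st['clock'],'pos',p.round(4),'yaw_y',np.degrees(np.arctan2(*M.as_matrix()[1::-1,1])).round(1))
print('shift cm in current tool axes',(M.inv().apply(d)*100).round(2),' after turn',(G.inv().apply(d)*100).round(2))
print('turn deg',np.degrees((M.inv()*G).as_rotvec()).round(2),'F',st['contact_force'].round(2),'q',st['q'].round(2))
E
python3 plan.py 0.503 -0.302 0.18 -2
```

```text
clock 0.3 pos [ 0.1459 -0.6076  0.2555] yaw_y -76.5
shift cm in current tool axes [ 41.86 -21.36   7.56]  after turn [31.78 34.62  7.55]
turn deg [-3.000e-02 -2.000e-02 -7.449e+01] F [-0.7  -0.43  0.33] q [ 1.37  0.69 -0.19  1.57  0.16  0.9  -0.22]
```

Emit:
step_arm([
  [4.2, -2.1, 0.7, 0, 0, 0, -1],
  [4.6, -2.4, 0.8, 0, 0, 0, -1],
  [4.6, -2.4, 0.8, 0, 0, 0, -1],
  [4.6, -2.4, 0.8, 0, 0, 0, -1],
  [4.6, -2.4, 0.8, 0, 0, 0, -1],
  [4.6, -2.4, 0.8, 0, 0, 0, -1],
  [4.6, -2.4, 0.8, 0, 0, 0, -1],
  [4.6, -2.4, 0.8, 0, 0, 0, -1],
], force=30)

```text
clock: 1.3
tool_pos: [0.4571, -0.3378, 0.1926]
eef_rot: [0.993, 0.118, 0.0, 0.0]
contact_force: [1.8, 0.2, 0.3]
opening: 1.001
finger_force: 0.0
```

Emit:
step_arm([
  [0, 0, 0, 0, 0, -10, -1],
  [0, 0, 0, 0, 0, -10, -1],
  [0, 0, 0, 0, 0, -10, -1],
  [0, 0, 0, 0, 0, -10, -1],
  [0, 0, 0, 0, 0, -10, -1],
  [0, 0, 0, 0, 0, -10, -1],
  [0, 0, 0, 0, 0, -10, -1],
  [0, 0, 0, 0, 0, -4, -1],
])

```text
clock: 2.3
tool_pos: [0.4557, -0.3391, 0.1927]
eef_rot: [0.721, 0.693, 0.0, 0.0]
contact_force: [0.3, 0.7, 0.1]
opening: 1.004
finger_force: 0.0
```

```bash
python3 plan.py 0.503 -0.302 0.043 -2
```

```text
clock 2.3 pos [ 0.4557 -0.3391  0.1927] yaw_y -2.3
shift cm in current tool axes [ 3.9   4.57 14.97]  after turn [ 3.88  4.6  14.97]
turn deg [ 0.   -0.   -0.33] F [0.26 0.71 0.09] q [ 0.85  0.73 -0.49  1.79  0.49  0.74  0.05]
```

Emit:
step_arm([
  [2, 2.3, 2, 0, 0, 0, -1],
  [1.9, 2.3, 3, 0, 0, 0, -1],
  [0, 0, 3, 0, 0, 0, -1],
  [0, 0, 3, 0, 0, 0, -1],
  [0, 0, 2.5, 0, 0, 0, -1],
  [0, 0, 1.5, 0, 0, 0, -1],
  [0, 0, 0, 0, 0, 0, -1],
])

```text
clock: 3.18
tool_pos: [0.503, -0.3018, 0.042]
eef_rot: [0.722, 0.692, -0.0, -0.001]
contact_force: [1.4, -0.7, 0.8]
opening: 0.999
finger_force: 0.0
```

Emit:
step_arm([
  [0, 0, 0, 0, 0, 0, 1],
  [0, 0, 0, 0, 0, 0, 1],
  [0, 0, 0, 0, 0, 0, 1],
  [0, 0, 0, 0, 0, 0, 1],
  [0, 0, 0, 0, 0, 0, 1],
], force=30)

```text
clock: 3.8
tool_pos: [0.5035, -0.302, 0.0428]
eef_rot: [0.722, 0.692, 0.0, 0.0]
contact_force: [0.3, 0.1, -0.6]
opening: 0.46
finger_force: 0.0
```

```bash
python3 plan.py 0.503 -0.302 0.043 -2
```

```text
clock 3.8 pos [ 0.5035 -0.302   0.0428] yaw_y -2.5
shift cm in current tool axes [ 0.   -0.05 -0.02]  after turn [ 0.   -0.05 -0.02]
turn deg [ 0.01  0.01 -0.49] F [ 0.33  0.13 -0.65] q [ 0.65  0.97 -0.33  1.8   0.63  0.48 -0.16]
```

Emit:
step_arm([
  [0, 0, 0, 0, 0, 0, 1],
  [0, 0, 0, 0, 0, 0, 1],
  [0, 0, 0, 0, 0, 0, 1],
  [0, 0, 0, 0, 0, 0, 1],
])

```text
clock: 4.3
tool_pos: [0.5037, -0.3019, 0.0427]
eef_rot: [0.722, 0.692, 0.0, 0.0]
contact_force: [0.6, -0.4, -0.1]
opening: 0.245
finger_force: 29.7
```

Emit:
step_arm([
  [0, 0, -1, 0, 0, 0, 1],
  [0, 0, -3, 0, 0, 0, 1],
  [0, 0, -4, 0, 0, 0, 1],
  [0, 0, -5, 0, 0, 0, 1],
  [0, 0, -3, 0, 0, 0, 1],
  [0, 0, 0, 0, 0, 0, 1],
])

```text
clock: 5.05
tool_pos: [0.5045, -0.3024, 0.2053]
eef_rot: [0.722, 0.691, 0.001, 0.002]
contact_force: [0.1, -0.6, -2.3]
opening: 0.246
finger_force: 29.7
```

```bash
python3 - <<'E'
from h import *
a=snap('top');b=snap('side')
p=r.get_state()['tool_pos'];out=[]
for s in(a,b):
    u,v=proj(s,p).astype(int); u=np.clip(u,60,500);v=np.clip(v,60,360)
    out.append(cv2.resize(s['pixels'][v-60:v+60,u-60:u+60],(390,390),interpolation=2))
cv2.imwrite('pics/g.png',cv2.cvtColor(np.hstack(out),cv2.COLOR_RGB2BGR))
E
python3 plan.py .603 -.0045 .15 -6.3 -1.9
```

```text
clock 5.15 pos [ 0.5025 -0.3019  0.2021] yaw_y -2.5
shift cm in current tool axes [30.15  8.75  5.2 ]  after turn [30.82  6.71  4.22]
turn deg [-0.24 -1.89  3.81] F [-0.93  0.45 -3.13] q [ 0.75  0.74 -0.5   1.73  0.47  0.79 -0.02]
```

View pics/g.png

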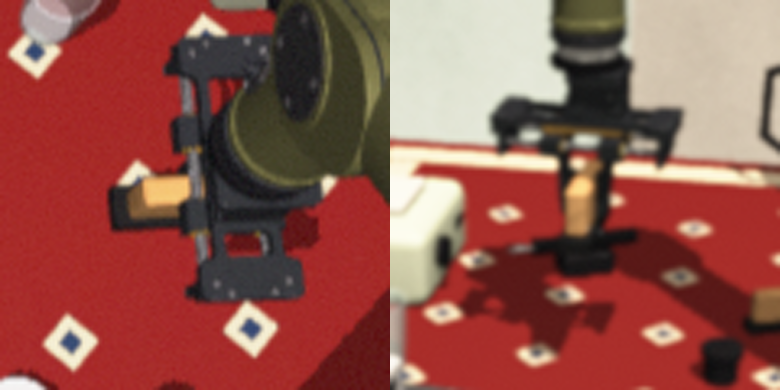

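Scraper is held square in the jaws (opening 0.246). I'll carry it over the plate, yawed and tilted to match the plate.

Emit:
step_arm([
  [3, 0.9, 0.4, 0, 0, 0, 1],
  [4.6, 1.3, 0.6, 0, 0, 0, 1],
  [4.6, 1.3, 0.7, 0, 0, 0, 1],
  [4.6, 1.3, 0.7, 0, 0, 0, 1],
  [4.6, 1.3, 0.7, 0, 0, 0, 1],
  [4.5, 1.3, 0.7, 0, 0, 0, 1],
  [3.2, 1, 0.5, -0.2, -1.9, 3.8, 1],
  [0, 0, 0, 0, 0, 0, 1],
])

```text
clock: 6.15
tool_pos: [0.5994, -0.0092, 0.1577]
eef_rot: [0.742, 0.67, -0.011, 0.011]
contact_force: [-0.4, -1.3, -2.2]
opening: 0.248
finger_force: 29.7
```

```bash
python3 plan.py .603 -.004 .105 -6.3 -1.9
```

```text
clock 6.15 pos [ 0.5994 -0.0092  0.1577] yaw_y -5.8
shift cm in current tool axes [0.71 0.3  5.25]  after turn [0.73 0.28 5.25]
turn deg [-0.11 -0.15  0.47] F [-0.44 -1.35 -2.19] q [ 0.13  0.8  -0.37  1.72  0.46  0.71 -0.6 ]
```

Emit:
step_arm([
  [0.4, 0.2, 2, 0, 0, 0.4, 1],
  [0.2, 0.2, 2, 0, 0, 0, 1],
  [0, 0, 1, 0, 0, 0, 1],
  [0, 0, 0.3, 0, 0, 0, 1],
  [0, 0, 0, 0, 0, 0, 1],
])

```text
clock: 6.78
tool_pos: [0.6047, -0.0115, 0.1065]
eef_rot: [0.747, 0.664, -0.011, 0.013]
contact_force: [-0.7, 0.2, -2.3]
opening: 0.249
finger_force: 29.7
```

Emit:
step_arm([
  [0, 0, 0.1, 0, 0, 0, 1],
  [0, 0, 0.1, 0, 0, 0, 1],
])

```text
clock: 7.02
tool_pos: [0.605, -0.0112, 0.1051]
eef_rot: [0.747, 0.665, -0.01, 0.013]
contact_force: [-0.8, 0.2, -2.5]
opening: 0.252
finger_force: 29.7
```

Emit:
step_arm([
  [0, 0, 0.1, 0, 0, 0, 1],
  [0, 0, 0.1, 0, 0, 0, 1],
])

```text
clock: 7.28
tool_pos: [0.6048, -0.0113, 0.1026]
eef_rot: [0.747, 0.665, -0.011, 0.013]
contact_force: [-0.6, -0.4, -2.4]
opening: 0.247
finger_force: 29.7
```

Emit:
step_arm([
  [0.5, 0, 0.1, 0, 0, 0, 1],
  [0, 0, 0.1, 0, 0, 0, 1],
  [0, 0, 0, 0, 0, 0, 1],
])

```text
clock: 7.65
tool_pos: [0.6052, -0.0062, 0.1003]
eef_rot: [0.747, 0.665, -0.011, 0.013]
contact_force: [0.3, 0.0, -2.4]
opening: 0.25
finger_force: 29.7
```

Emit:
step_arm([
  [0, 0, 0.1, 0, 0, 0, 1],
  [0, 0, 0.1, 0, 0, 0, 1],
])

```text
clock: 7.9
tool_pos: [0.6054, -0.0066, 0.0986]
eef_rot: [0.747, 0.664, -0.011, 0.013]
contact_force: [-1.5, -0.3, 6.3]
opening: 0.247
finger_force: 29.7
```

Emit:
step_arm([
  [0, 0, 0.1, 0, 0, 0, 1],
  [0, 0, 0, 0, 0, 0, 1],
])

```text
clock: 8.15
tool_pos: [0.6055, -0.0065, 0.0986]
eef_rot: [0.747, 0.664, -0.011, 0.013]
contact_force: [-2.2, -0.8, 8.0]
opening: 0.245
finger_force: 29.7
```

Emit:
step_arm([
  [0, 0, -0.2, 0, 0, 0, 1],
  [0, -0.8, 0, 0, 0, 0, 1],
  [0, -1.2, 0, 0, 0, 0, 1],
  [0, -1.2, 0, 0, 0, 0, 1],
  [0, -1.2, 0, 0, 0, 0, 1],
  [0, -1.2, 0, 0, 0, 0, 1],
  [0, -1.2, 0, 0, 0, 0, 1],
  [0, -1.2, 0, 0, 0, 0, 1],
])

```text
clock: 9.15
tool_pos: [0.5251, 0.003, 0.0991]
eef_rot: [0.747, 0.665, -0.011, 0.013]
contact_force: [0.3, -0.5, -1.7]
opening: 0.247
finger_force: 29.7
```

Emit:
step_arm([
  [0, -1.1, 0, 0, 0, 0, 1],
  [0, -1, 0, 0, 0, 0, 1],
  [0, -1, 0, 0, 0, 0, 1],
  [0, -1, 0, 0, 0, 0, 1],
  [0, -1, 0, 0, 0, 0, 1],
  [0, -1, 0, 0, 0, 0, 1],
  [0, -1, 0, 0, 0, 0, 1],
  [0, -0.3, 0, 0, 0, 0, 1],
])

```text
clock: 10.15
tool_pos: [0.4514, 0.0116, 0.0986]
eef_rot: [0.747, 0.665, -0.011, 0.013]
contact_force: [0.6, 0.5, -1.5]
opening: 0.244
finger_force: 29.7
```

```bash
python3 - <<'E'
from h import *
a=snap('top');b=snap('side')
cv2.imwrite('pics/s.png',cv2.cvtColor(np.hstack([cv2.resize(a['pixels'][145:275,220:345],(375,390),interpolation=2),cv2.resize(b['pixels'][150:280,200:340],(420,390),interpolation=2)]),cv2.COLOR_RGB2BGR))
E
python3 plan.py .503 -.302 .2 -2.5
```

```text
clock 10.25 pos [0.4521 0.0116 0.0987] yaw_y -6.7
shift cm in current tool axes [-30.88   8.74  -9.07]  after turn [-31.11   6.45 -10.13]
turn deg [ 0.2   1.91 -4.17] F [ 0.22 -0.48 -2.21] q [-0.07  0.78 -0.12  2.2   0.61  0.21 -0.88]
```

View pics/s.png

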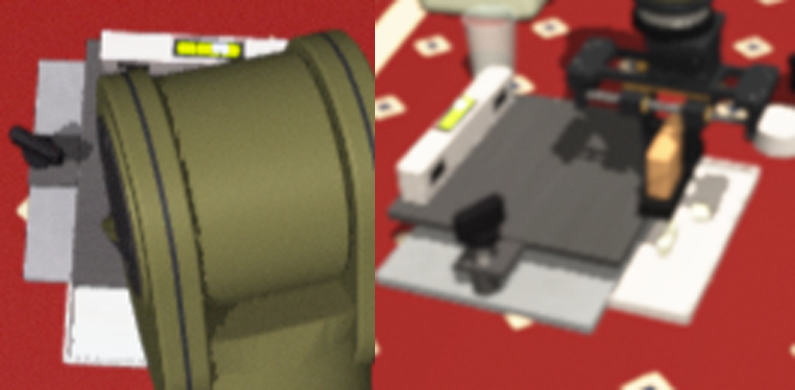

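The chips are now in the tray: two show in the side half at about (665,235) and (700,210). I'll confirm the third once the arm is clear. Now the scraper goes back to where it stood.

Emit:
step_arm([
  [0, 0, -2, 0, 0, 0, 1],
  [0, 0, -4, 0, 0, 0, 1],
  [0, 0, -4, 0.2, 1.9, -4.2, 1],
  [-4.5, 0.9, 0, 0, 0, 0, 1],
  [-5, 1, 0, 0, 0, 0, 1],
  [-5, 1.1, 0, 0, 0, 0, 1],
  [-5, 1.1, 0, 0, 0, 0, 1],
  [-5, 1.1, 0, 0, 0, 0, 1],
])

```text
clock: 11.25
tool_pos: [0.4937, -0.2343, 0.1986]
eef_rot: [0.723, 0.691, 0.0, 0.0]
contact_force: [1.0, 0.2, -2.2]
opening: 0.246
finger_force: 29.7
```

Emit:
step_arm([
  [-5, 1.1, 0, 0, 0, 0, 1],
  [-1.5, 0.2, 0, 0, 0, 0, 1],
  [0, 0, 0, 0, 0, 0, 1],
])

```text
clock: 11.62
tool_pos: [0.5032, -0.2985, 0.1982]
eef_rot: [0.723, 0.691, -0.0, -0.0]
contact_force: [-0.5, 0.9, -2.1]
opening: 0.247
finger_force: 29.7
```

```bash
python3 plan.py .503 -.302 .045 -2.5
python3 - <<'E'
from m import *
ch=lambda h,s,v:(s<70)&(v>150)
for s,roi in((a,(250,176,330,236)),(b,(230,185,292,235))):
    for c,n,rc in blobs(s,ch,6,roi): print('white',c,n,onz(s,*c,.06).round(3))
cv2.imwrite('pics/t.png',cv2.cvtColor(np.hstack([cv2.resize(a['pixels'][145:275,220:345],(375,390),interpolation=2),cv2.resize(b['pixels'][150:280,200:340],(420,390),interpolation=2)]),cv2.COLOR_RGB2BGR))
E
```

```text
clock 11.625 pos [ 0.5032 -0.2985  0.1982] yaw_y -2.6
shift cm in current tool axes [-0.35 -0.   15.32]  after turn [-3.500e-01 -1.000e-02  1.532e+01]
turn deg [-0.02 -0.01 -0.13] F [-0.47  0.91 -2.12] q [ 0.75  0.75 -0.51  1.74  0.49  0.79 -0.04]
white [233.8, 190.9] 110 [ 0.674 -0.054  0.06 ]
white [289.5, 231.0] 32 [0.457 0.115 0.06 ]
```

View pics/t.png

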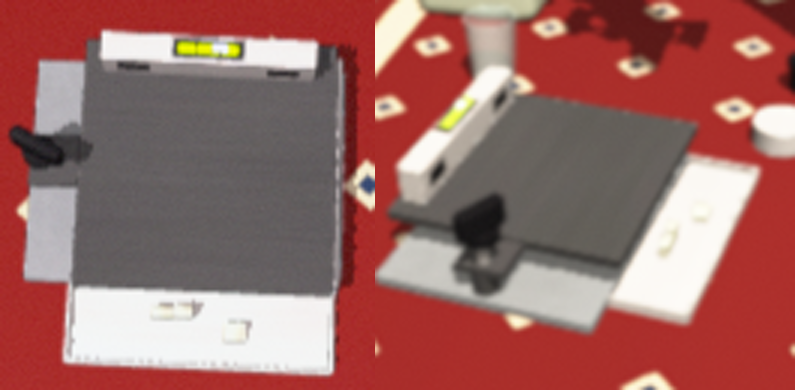

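All three chips lie in the tray, at crop (162,310), (183,308) and (235,330), and the plate is clear. Setting the scraper down.

Emit:
step_arm([
  [-0.3, 0, 2, 0, 0, 0, 1],
  [0, 0, 4, 0, 0, 0, 1],
  [0, 0, 4, 0, 0, 0, 1],
  [0, 0, 3, 0, 0, 0, 1],
  [0, 0, 1.5, 0, 0, 0, 1],
  [0, 0, 0.5, 0, 0, 0, 1],
  [0, 0, 0.2, 0, 0, 0, 1],
  [0, 0, 0.1, 0, 0, 0, 1],
])

```text
clock: 12.72
tool_pos: [0.5043, -0.3009, 0.0465]
eef_rot: [0.722, 0.692, 0.0, 0.001]
contact_force: [0.2, 0.5, -1.4]
opening: 0.249
finger_force: 29.7
```

Emit:
step_arm([
  [0, 0, 0.1, 0, 0, 0, 1],
  [0, 0, 0, 0, 0, 0, 1],
])

```text
clock: 12.98
tool_pos: [0.5037, -0.3009, 0.045]
eef_rot: [0.722, 0.691, 0.0, 0.0]
contact_force: [-0.1, -0.7, -1.1]
opening: 0.25
finger_force: 29.7
```

Emit:
step_arm([
  [0, 0, 0.1, 0, 0, 0, 1],
  [0, 0, 0.1, 0, 0, 0, 1],
  [0, 0, 0, 0, 0, 0, 1],
])

```text
clock: 13.35
tool_pos: [0.5037, -0.3007, 0.0427]
eef_rot: [0.722, 0.692, 0.0, 0.0]
contact_force: [0.0, 0.4, -0.3]
opening: 0.247
finger_force: 29.7
```

Emit:
step_arm([
  [0, 0, 0, 0, 0, 0, -1],
  [0, 0, 0, 0, 0, 0, -1],
  [0, 0, 0, 0, 0, 0, -1],
  [0, 0, 0, 0, 0, 0, -1],
  [0, 0, -2, 0, 0, 0, -1],
  [0, 0, -4, 0, 0, 0, -1],
  [0, 0, -5, 0, 0, 0, -1],
  [0, 0, -5, 0, 0, 0, -1],
])

```text
clock: 14.35
tool_pos: [0.5033, -0.3006, 0.204]
eef_rot: [0.722, 0.692, -0.0, -0.0]
contact_force: [0.7, -0.8, -0.3]
opening: 1.003
finger_force: 0.0
```

Run:
```python
from m import *
wood=lambda h,s,v:(h>8)&(h<22)&(s>90)&(v>120)
for c,n,rc in blobs(b,wood,15,(280,140,390,190)): print('wood side',c,n)
dk=lambda h,s,v:(v<45)
for s,roi in((a,(220,178,246,204)),(b,(220,205,245,235))):
    print([(c,n,rc[0],rc[1],rc[2]) for c,n,rc in blobs(s,dk,15,roi)])
for z in (.09,.1,.108): print(onz(a,232,194,z))
# predicted wing centre & ends in images
g=np.array([.595,.1526,.108])
for t in(0,.026,-.026):
    e=np.array([np.cos(np.radians(51)),np.sin(np.radians(51)),0]); print(proj(a,g+t*e).round(1),proj(b,g+t*e).round(1))
cv2.imwrite('pics/w.png',cv2.cvtColor(np.hstack([cv2.resize(a['pixels'][174:214,212:252],(400,400),interpolation=0),cv2.resize(b['pixels'][200:245,210:255],(400,400),interpolation=0)]),cv2.COLOR_RGB2BGR))
```

```text
wood side [364.1, 155.3] 171
wood side [300.5, 165.0] 201
[([233.9, 195.3], 98, (232.70590209960938, 195.17648315429688), (16.97749137878418, 9.701424598693848), 14.03624439239502)]
[([234.6, 224.3], 200, (234.0, 224.0), (16.0, 16.0), 90.0)]
[0.59734138 0.15196197 0.09      ]
[0.59455649 0.15096398 0.1       ]
[0.59232857 0.1501656  0.108     ]
[231.  193.1] [235.2 218.3]
[223.2 187.8] [226.8 221.9]
[238.9 198.4] [243.5 214.7]
```

View pics/w.png

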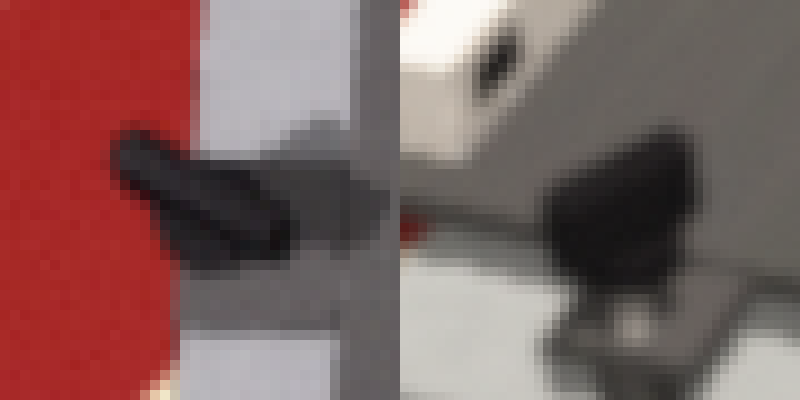

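The scraper stands where it was. The wing's top edge runs from top pixel (224.5,188.5) to (239.5,197.5), which puts its centre at about (0.594, 0.151) and its direction at about 54°. I'll grip across it at a tool-y yaw of -36°.

```bash
python3 plan.py .594 .151 .2 -36
```

```text
clock 14.45 pos [ 0.5068 -0.3015  0.2079] yaw_y -2.5
shift cm in current tool axes [45.59  6.72  0.7 ]  after turn [ 41.73 -19.54   0.79]
turn deg [6.100e-01 3.000e-02 3.349e+01] F [ 0.63 -0.49  0.52] q [ 0.76  0.74 -0.52  1.72  0.49  0.8  -0.04]
```

Emit:
step_arm([
  [4, 0.6, 0, 0, 0, 0, -1],
  [5.2, 0.8, 0, 0, 0, 0, -1],
  [5.2, 0.8, 0, 0, 0, 0, -1],
  [5.2, 0.8, 0, 0, 0, 0, -1],
  [5.2, 0.8, 0, 0, 0, 0, -1],
  [5.2, 0.8, 0, 0, 0, 0, -1],
  [5.2, 0.8, 0, 0, 0, 0, -1],
  [5.2, 0.8, 0, 0, 0, 0, -1],
])

```text
clock: 15.45
tool_pos: [0.5829, 0.1017, 0.2018]
eef_rot: [0.722, 0.692, -0.001, -0.0]
contact_force: [0.0, -0.6, -0.2]
opening: 1.0
finger_force: 0.0
```

Emit:
step_arm([
  [4.5, 0.5, 0, 0, 0, 8.5, -1],
  [0, 0, 0, 0, 0, 8.5, -1],
  [0, 0, 0, 0, 0, 8.5, -1],
  [0, 0, 0, 0, 0, 8, -1],
  [0, 0, 0, 0, 0, 0, -1],
])

```text
clock: 16.08
tool_pos: [0.5896, 0.1449, 0.2019]
eef_rot: [0.891, 0.455, -0.001, 0.0]
contact_force: [-0.2, 0.6, -0.4]
opening: 0.997
finger_force: 0.0
```

```bash
python3 plan.py .594 .151 .1 -36
```

```text
clock 16.075 pos [0.5896 0.1449 0.2019] yaw_y -35.9
shift cm in current tool axes [ 0.77 -0.   10.19]  after turn [ 0.75 -0.   10.19]
turn deg [0.   0.08 0.11] F [-0.21  0.56 -0.36] q [-0.16  0.74 -0.28  1.67  0.28  0.77 -1.2 ]
```

Emit:
step_arm([
  [0.8, 0, 3, 0, 0, 0, -1],
  [0, 0, 3.5, 0, 0, 0, -1],
  [0, 0, 2.5, 0, 0, 0, -1],
  [0, 0, 1.2, 0, 0, 0, -1],
  [0, 0, 0, 0, 0, 0, -1],
], force=25)

```text
clock: 16.7
tool_pos: [0.5943, 0.1513, 0.1]
eef_rot: [0.891, 0.455, -0.001, -0.0]
contact_force: [-0.4, -0.6, 0.6]
opening: 0.997
finger_force: 0.0
```

Emit:
step_arm([
  [0, 0, 0, 0, 0, 0, 1],
  [0, 0, 0, 0, 0, 0, 1],
  [0, 0, 0, 0, 0, 0, 1],
  [0, 0, 0, 0, 0, 0, 1],
  [0, 0, 0, 0, 0, 0, 1],
  [0, 0, 0, 0, 0, 0, 1],
  [0, 0, 0, 0, 0, 0, 1],
  [0, 0, 0, 0, 0, 0, 1],
])

```text
clock: 17.7
tool_pos: [0.5966, 0.1501, 0.1006]
eef_rot: [0.891, 0.454, 0.001, 0.001]
contact_force: [3.5, -2.5, -1.5]
opening: 0.161
finger_force: 24.7
```

Emit:
step_arm([
  [0, 0, 0, 0, 0, 0, 1],
  [0, 0, 0, 0, 0, 0, 1],
])

```text
clock: 17.95
tool_pos: [0.5965, 0.1501, 0.1006]
eef_rot: [0.891, 0.454, 0.001, 0.001]
contact_force: [4.4, -2.8, -2.6]
opening: 0.163
finger_force: 24.7
```

```bash
python3 plan.py .594 .151 .1 -36
cat > bub.py <<'E'
from m import *
# vial strip: print colour profile along level row in top view
p=a['pixels'].astype(int)
print('top'); 
for v in(160,161,162): print(v,[(u,*p[v,u]) for u in range(276,304)] if v==161 else '')
E
python3 bub.py
python3 - <<'E'
import sys; sys.path.insert(0,'.')
from m import *
cv2.imwrite('pics/v.png',cv2.cvtColor(np.hstack([cv2.resize(a['pixels'][150:175,265:315],(400,200),interpolation=0),cv2.resize(b['pixels'][170:215,200:260],(400,200),interpolation=0)]),cv2.COLOR_RGB2BGR))
E
```

```text
clock 17.95 pos [0.5965 0.1501 0.1006] yaw_y -36.0
shift cm in current tool axes [-0.07 -0.26  0.06]  after turn [-0.07 -0.26  0.06]
turn deg [ 0.19 -0.05 -0.02] F [ 4.37 -2.77 -2.62] q [-0.19  0.89 -0.23  1.71  0.33  0.58 -1.25]
top
160 
161 [(276, np.int64(125), np.int64(121), np.int64(75)), (277, np.int64(128), np.int64(124), np.int64(72)), (278, np.int64(122), np.int64(117), np.int64(73)), (279, np.int64(122), np.int64(116), np.int64(71)), (280, np.int64(122), np.int64(116), np.int64(73)), (281, np.int64(122), np.int64(116), np.int64(72)), (282, np.int64(118), np.int64(112), np.int64(70)), (283, np.int64(90), np.int64(86), np.int64(66)), (284, np.int64(70), np.int64(67), np.int64(62)), (285, np.int64(104), np.int64(102), np.int64(70)), (286, np.int64(121), np.int64(115), np.int64(71)), (287, np.int64(123), np.int64(116), np.int64(72)), (288, np.int64(124), np.int64(117), np.int64(73)), (289, np.int64(123), np.int64(119), np.int64(73)), (290, np.int64(124), np.int64(119), np.int64(76)), (291, np.int64(136), np.int64(131), np.int64(104)), (292, np.int64(188), np.int64(181), np.int64(152)), (293, np.int64(192), np.int64(181), np.int64(163)), (294, np.int64(211), np.int64(201), np.int64(184)), (295, np.int64(212), np.int64(208), np.int64(183)), (296, np.int64(164), np.int64(179), np.int64(60)), (297, np.int64(156), np.int64(172), np.int64(0)), (298, np.int64(151), np.int64(168), np.int64(0)), (299, np.int64(120), np.int64(132), np.int64(0)), (300, np.int64(60), np.int64(62), np.int64(37)), (301, np.int64(101), np.int64(95), np.int64(96)), (302, np.int64(161), np.int64(150), np.int64(150)), (303, np.int64(169), np.int64(158), np.int64(157))]
162
```

View pics/v.png

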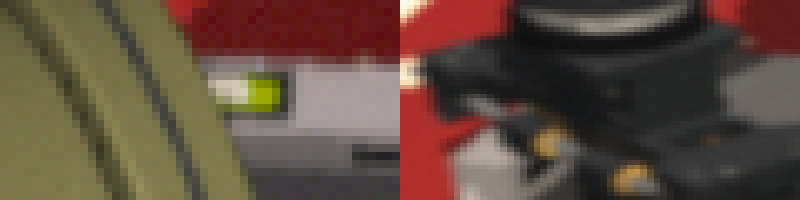

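```bash
cat > bub.py <<'E'
from m import *
import sys
def prof(img,s):
    p=img.astype(int)
    ls=[]
    for u in range(275,306):
        col=p[156:167,u]; k=np.argmax(col[:,1]-col[:,2]); g=p[159:164,u].mean(0)
        ls.append((u,*g.round().astype(int).tolist()))
    return ls
img=cv2.cvtColor(cv2.imread(sys.argv[1]),cv2.COLOR_BGR2RGB) if len(sys.argv)>1 else a['pixels']
print(*[' '.join(map(str,x)) for x in prof(img,a)],sep=' | ')
E
python3 bub.py pics/top0.png
python3 - <<'E'
import sys; sys.path.insert(0,'.')
from h import *
s=snap('top'); 
for c in (289.5,): print(onz(s,c,161,.104),onz(s,c+1,161,.104))
E
```

```text
275 244 242 241 | 276 241 239 238 | 277 185 182 181 | 278 103 103 85 | 279 160 170 26 | 280 196 208 22 | 281 196 209 17 | 282 195 207 16 | 283 195 207 16 | 284 194 206 15 | 285 167 177 24 | 286 195 206 15 | 287 199 209 18 | 288 200 210 19 | 289 201 211 22 | 290 211 218 115 | 291 212 219 180 | 292 211 218 186 | 293 199 204 192 | 294 215 222 200 | 295 214 222 160 | 296 210 220 39 | 297 206 217 13 | 298 196 207 16 | 299 152 160 23 | 300 92 92 72 | 301 167 162 162 | 302 240 236 235 | 303 244 240 240 | 304 243 241 240 | 305 243 241 239
[ 0.67498247 -0.01159962  0.104     ] [ 0.67477284 -0.01433535  0.104     ]
```

Before the turn, the vial centre sat at column 289.0 and the bubble at 292.7, so it is about -10 mm off. That needs about 62° clockwise. I'll firm the grip, take off the side load and turn.

Emit:
step_arm([
  [0, 0.25, 0, 0, 0, 0, 1],
  [0, 0, 0, 0, 0, 0, 1],
  [0, 0, 0, 0, 0, 5, 1],
  [0, 0, 0, 0, 0, 6, 1],
  [0, 0, 0, 0, 0, 6, 1],
  [0, 0, 0, 0, 0, 6, 1],
  [0, 0, 0, 0, 0, 6, 1],
  [0, 0, 0, 0, 0, 6, 1],
], force=50)

```text
clock: 19.3
tool_pos: [0.596, 0.1511, 0.1006]
eef_rot: [0.986, 0.164, -0.0, -0.001]
contact_force: [0.4, 0.4, 0.1]
opening: 0.156
finger_force: 49.3
```

```bash
python3 plan.py .5965 .150 .1006 -98; python3 bub.py
```

```text
clock 19.3 pos [0.596  0.1511 0.1006] yaw_y -71.1
shift cm in current tool axes [0.02 0.12 0.  ]  after turn [0.07 0.1  0.  ]
turn deg [-0.06  0.05 26.9 ] F [0.4  0.44 0.07] q [-0.28  0.88 -0.08  1.71  0.11  0.55 -1.66]
275 169 159 158 | 276 167 156 156 | 277 150 142 141 | 278 78 73 72 | 279 73 76 35 | 280 125 135 19 | 281 133 144 21 | 282 134 145 20 | 283 133 145 19 | 284 127 138 15 | 285 114 123 15 | 286 108 118 15 | 287 124 137 11 | 288 126 138 10 | 289 113 118 49 | 290 142 141 104 | 291 153 150 112 | 292 153 149 111 | 293 152 149 112 | 294 159 159 113 | 295 137 149 37 | 296 131 146 10 | 297 132 146 11 | 298 133 146 10 | 299 126 140 11 | 300 65 71 31 | 301 76 71 72 | 302 160 150 149 | 303 169 158 157 | 304 168 157 157 | 305 168 157 157
```

Emit:
step_arm([
  [0, 0, 0, 0, 0, 6, 1],
  [0, 0, 0, 0, 0, 6, 1],
  [0, 0, 0, 0, 0, 6, 1],
  [0, 0, 0, 0, 0, 6, 1],
  [0, 0, 0, 0, 0, 3, 1],
  [0, 0, 0, 0, 0, 0, 1],
  [0, 0, 0, 0, 0, 0, 1],
  [0, 0, 0, 0, 0, 0, 1],
])

```text
clock: 20.4
tool_pos: [0.596, 0.152, 0.1006]
eef_rot: [0.998, -0.068, -0.001, -0.001]
contact_force: [-3.0, 5.8, 2.4]
opening: 0.157
finger_force: 49.3
```

Emit:
step_arm([
  [0, 0, 0, 0, 0, 0, 1],
  [0, 0, 0, 0, 0, 0, 1],
  [0, 0, 0, 0, 0, 0, 1],
  [0, 0, 0, 0, 0, 0, 1],
  [0, 0, 0, 0, 0, 0, 1],
  [0, 0, 0, 0, 0, 0, 1],
  [0, 0, 0, 0, 0, 0, 1],
])

```text
clock: 21.28
tool_pos: [0.596, 0.152, 0.1006]
eef_rot: [0.998, -0.068, -0.001, -0.001]
contact_force: [-2.8, 5.2, 2.0]
opening: 0.154
finger_force: 49.3
```

```bash
python3 plan.py .5965 .150 .1006 -98; python3 bub.py
```

```text
clock 21.275 pos [0.596  0.152  0.1006] yaw_y -97.8
shift cm in current tool axes [0.08 0.19 0.  ]  after turn [0.08 0.19 0.  ]
turn deg [-0.13  0.08  0.2 ] F [-2.81  5.21  2.05] q [-0.35  0.88  0.04  1.72 -0.06  0.54 -1.97]
275 169 159 157 | 276 169 159 157 | 277 162 151 150 | 278 92 87 87 | 279 68 69 47 | 280 120 129 27 | 281 128 139 27 | 282 134 145 26 | 283 132 144 20 | 284 132 143 19 | 285 130 141 19 | 286 108 115 22 | 287 130 136 57 | 288 154 153 110 | 289 154 151 114 | 290 150 146 117 | 291 151 148 111 | 292 151 148 109 | 293 118 125 45 | 294 111 122 13 | 295 127 140 10 | 296 126 140 10 | 297 126 139 9 | 298 126 140 11 | 299 128 142 12 | 300 77 83 21 | 301 60 57 53 | 302 134 127 126 | 303 164 154 153 | 304 168 157 157 | 305 169 158 157
```

The bubble centre is at column 289.9 and the lines' midpoint at 289.75, so it is centred within about 0.5 mm. Releasing the knob.

Emit:
step_arm([
  [0, -0.2, 0, 0, 0, 0, 1],
  [0, 0, 0, 0, 0, 0, -1],
  [0, 0, 0, 0, 0, 0, -1],
  [0, 0, 0, 0, 0, 0, -1],
  [0, 0, 0, 0, 0, 0, -1],
  [0, 0, -1.5, 0, 0, 0, -1],
  [0, 0, -4, 0, 0, 0, -1],
  [0, 0, -4, 0, 0, 0, -1],
], force=20)

```text
clock: 22.38
tool_pos: [0.5971, 0.1519, 0.1975]
eef_rot: [0.998, -0.07, 0.0, 0.0]
contact_force: [0.5, -0.2, -0.2]
opening: 0.924
finger_force: 0.0
```

Emit:
step_arm([
  [0, 0, 0, 0, 0, 0, 1],
  [0, 0, 0, 0, 0, 0, 1],
  [0, 0, 0, 0, 0, 0, 1],
])

```text
clock: 22.75
tool_pos: [0.5962, 0.1518, 0.1946]
eef_rot: [0.998, -0.07, -0.001, 0.0]
contact_force: [1.0, 0.2, -0.2]
opening: 0.632
finger_force: 0.0
```

```bash
python3 plan.py .672 -.083 .14 -96.3; python3 bub.py
python3 - <<'E'
from m import *
wt=lambda h,s,v:(s<40)&(v>140)
for c,n,rc in blobs(a,wt,100,(235,145,335,178)): print(c,n,rc,[onz(a,*p,.1)[:2].round(4).tolist() for p in cv2.boxPoints(rc)])
print(onz(a,289.7,161,.103))
E
```

```text
clock 22.75 pos [0.5962 0.1518 0.1946] yaw_y -98.0
shift cm in current tool axes [10.78 22.2   5.46]  after turn [10.11 22.51  5.46]
turn deg [ 0.05  0.11 -1.68] F [ 0.97  0.16 -0.22] q [-0.36  0.75  0.06  1.66 -0.06  0.73 -1.98]
275 168 157 156 | 276 169 158 157 | 277 164 152 152 | 278 93 86 88 | 279 68 69 48 | 280 120 129 27 | 281 129 139 28 | 282 134 146 26 | 283 131 143 21 | 284 131 143 20 | 285 130 141 20 | 286 108 115 23 | 287 129 134 63 | 288 151 148 110 | 289 154 151 115 | 290 153 149 117 | 291 152 149 112 | 292 151 150 111 | 293 116 124 45 | 294 111 121 12 | 295 126 139 10 | 296 126 140 11 | 297 126 140 12 | 298 128 142 12 | 299 125 140 10 | 300 78 83 21 | 301 60 57 53 | 302 133 125 124 | 303 165 155 153 | 304 169 158 158 | 305 167 157 156
[267.9, 159.4] 160 ((268.0400085449219, 159.77999877929688), (28.34518051147461, 8.320503234863281), 3.1798300743103027) [[0.6777, 0.087], [0.7017, 0.0842], [0.6912, 0.0066], [0.6672, 0.0097]]
[313.7, 162.4] 203 ((313.4747314453125, 162.40467834472656), (23.454235076904297, 8.483447074890137), 3.5763344764709473) [[0.6597, -0.0435], [0.6841, -0.0471], [0.6749, -0.1111], [0.6506, -0.1072]]
[ 0.67529332 -0.01219528  0.103     ]
```

After release the bubble is still centred (289.9 against 289.75). The level's axis is at about 7.5° yaw, so I'll press with shut fingers 60 mm to -y of its middle, near (0.667, -0.0715).

```bash
python3 plan.py .667 -.0715 .19 -97.6
```

```text
clock 22.95 pos [0.5967 0.1519 0.1949] yaw_y -98.0
shift cm in current tool axes [10.07 21.14  0.49]  after turn [ 9.92 21.21  0.49]
turn deg [ 0.04  0.06 -0.39] F [-0.48  0.04 -0.33] q [-0.36  0.75  0.06  1.66 -0.06  0.73 -1.98]
```

Emit:
step_arm([
  [1.6, 3.4, 0, 0, 0, 0, 1],
  [2.1, 4.4, 0, 0, 0, 0, 1],
  [2.1, 4.4, 0, 0, 0, 0, 1],
  [2.1, 4.4, 0, 0, 0, 0, 1],
  [2, 4.3, 0, 0, 0, 0, 1],
  [0, 0, 0, 0, 0, 0, 1],
  [0, 0, 0, 0, 0, 0, 1],
  [0, 0, 0, 0, 0, 0, 1],
])

```text
clock: 23.95
tool_pos: [0.6658, -0.0663, 0.1954]
eef_rot: [0.998, -0.068, -0.0, -0.001]
contact_force: [0.1, -0.0, -0.2]
opening: 0.006
finger_force: 0.0
```

```bash
python3 plan.py .667 -.0715 .13 -97.6
```

```text
clock 23.95 pos [ 0.6658 -0.0663  0.1954] yaw_y -97.8
shift cm in current tool axes [0.2  0.51 6.54]  after turn [0.19 0.5  6.54]
turn deg [-0.08  0.04 -0.23] F [ 0.15 -0.01 -0.24] q [ 0.02  0.82  0.02  1.48 -0.02  0.84 -1.66]
```

Emit:
step_arm([
  [0.2, 0.5, 2, 0, 0, 0, 1],
  [0, 0, 2.5, 0, 0, 0, 1],
  [0, 0, 1.5, 0, 0, 0, 1],
  [0, 0, 0.7, 0, 0, 0, 1],
  [0, 0, 0.3, 0, 0, 0, 1],
  [0, 0, 0, 0, 0, 0, 1],
])

```text
clock: 24.7
tool_pos: [0.6677, -0.074, 0.126]
eef_rot: [0.998, -0.07, 0.0, 0.0]
contact_force: [0.6, -0.6, -0.0]
opening: -0.0
finger_force: 0.0
```

Emit:
step_arm([
  [0, 0, 0.2, 0, 0, 0, 1],
  [0, 0, 0.2, 0, 0, 0, 1],
  [0, 0, 0, 0, 0, 0, 1],
])

```text
clock: 25.08
tool_pos: [0.6672, -0.074, 0.1216]
eef_rot: [0.998, -0.07, 0.0, 0.0]
contact_force: [0.0, -0.3, -1.3]
opening: 0.003
finger_force: 0.0
```

Emit:
step_arm([
  [0, 0, 0.1, 0, 0, 0, 1],
  [0, 0, 0.1, 0, 0, 0, 1],
])

```text
clock: 25.32
tool_pos: [0.6673, -0.074, 0.1196]
eef_rot: [0.998, -0.07, 0.0, 0.0]
contact_force: [0.2, 0.1, 0.3]
opening: 0.001
finger_force: 0.0
```

Emit:
step_arm([
  [0, 0, 0.1, 0, 0, 0, 1],
  [0, 0, 0.1, 0, 0, 0, 1],
])

```text
clock: 25.58
tool_pos: [0.6674, -0.074, 0.1176]
eef_rot: [0.998, -0.07, 0.0, 0.0]
contact_force: [-0.1, 0.2, 0.2]
opening: 0.004
finger_force: 0.0
```

Emit:
step_arm([
  [0, 0, 0.05, 0, 0, 0, 1],
  [0, 0, 0, 0, 0, 0, 1],
])

```text
clock: 25.82
tool_pos: [0.6673, -0.074, 0.1175]
eef_rot: [0.998, -0.07, 0.0, 0.0]
contact_force: [-1.9, 0.3, 4.2]
opening: 0.004
finger_force: 1.7
```

Emit:
step_arm([
  [0, 0, 0.05, 0, 0, 0, 1],
  [0, 0, 0, 0, 0, 0, 1],
  [0, 0, 0, 0, 0, 0, 1],
])

```text
clock: 26.2
tool_pos: [0.6674, -0.074, 0.1174]
eef_rot: [0.998, -0.07, 0.0, 0.0]
contact_force: [-1.1, 0.3, 6.4]
opening: 0.009
finger_force: 3.2
```

Emit:
step_arm([
  [0, 0, 0.06, 0, 0, 0, 1],
  [0, 0, 0, 0, 0, 0, 1],
  [0, 0, 0, 0, 0, 0, 1],
  [0, 0, 0, 0, 0, 0, 1],
])

```text
clock: 26.7
tool_pos: [0.6674, -0.074, 0.1173]
eef_rot: [0.998, -0.07, 0.0, 0.0]
contact_force: [-3.2, 0.3, 10.2]
opening: 0.008
finger_force: 4.8
```

Emit:
step_arm([
  [0, 0, 0, 0, 0, 0, 1],
  [0, 0, 0, 0, 0, 0, 1],
  [0, 0, 0, 0, 0, 0, 1],
  [0, 0, 0, 0, 0, 0, 1],
])

```text
clock: 27.2
tool_pos: [0.6674, -0.074, 0.1173]
eef_rot: [0.998, -0.07, 0.0, 0.0]
contact_force: [-3.0, 0.0, 10.3]
opening: 0.003
finger_force: 4.8
```

```bash
python3 - <<'E'
from m import *
import time
f=[]
for i in range(6): snap('top') ; f.append(r.get_state()['contact_force'])
print(np.mean(f,0).round(2),np.std(f,0).round(2))
cv2.imwrite('pics/f.png',cv2.cvtColor(np.hstack([cv2.resize(a['pixels'][145:245,220:345],(400,320),interpolation=2),cv2.resize(b['pixels'][140:260,200:350],(400,320),interpolation=2)]),cv2.COLOR_RGB2BGR))
wood=lambda h,s,v:(h>8)&(h<22)&(s>90)&(v>120)
print('wood',[(c,n) for c,n,_ in blobs(b,wood,15,(280,140,390,190))])
E
python3 bub.py
```

```text
[-3.2   0.58  9.5 ] [0.44 0.36 0.24]
wood [([363.2, 155.6], 206), ([300.1, 165.0], 166)]
275 244 242 241 | 276 244 241 241 | 277 239 236 235 | 278 143 139 138 | 279 85 83 84 | 280 75 75 70 | 281 47 46 47 | 282 42 41 44 | 283 53 55 41 | 284 114 120 46 | 285 142 148 47 | 286 121 126 53 | 287 149 156 75 | 288 149 155 108 | 289 155 161 119 | 290 133 138 104 | 291 116 116 87 | 292 56 55 48 | 293 67 63 55 | 294 112 108 69 | 295 98 93 59 | 296 121 116 72 | 297 130 125 77 | 298 129 124 77 | 299 130 124 78 | 300 130 125 78 | 301 125 121 75 | 302 94 92 69 | 303 71 69 64 | 304 113 108 73 | 305 129 123 77
```

View pics/f.png

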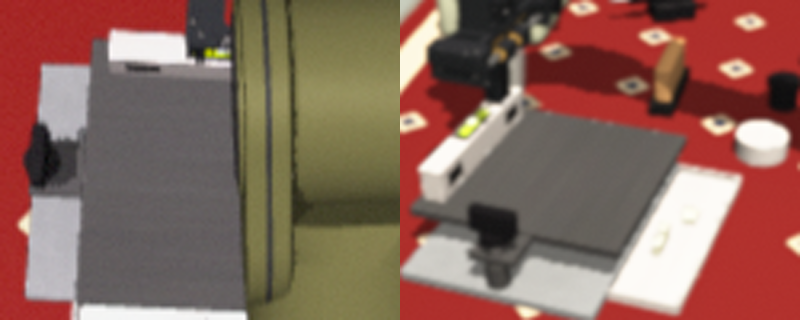

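The side view shows the bubble centred between its lines, the scraper standing and the chips in the tray. Downward push is 9.5 N with about 3 N sideways, so I'll ease off the sideways part.

Emit:
step_arm([
  [-0.05, 0, 0.01, 0, 0, 0, 1],
  [0, 0, 0, 0, 0, 0, 1],
  [0, 0, 0, 0, 0, 0, 1],
  [0, 0, 0, 0, 0, 0, 1],
])

```text
clock: 28.2
tool_pos: [0.6674, -0.074, 0.1173]
eef_rot: [0.998, -0.07, 0.001, 0.0]
contact_force: [-2.6, 1.1, 9.0]
opening: 0.005
finger_force: 4.7
```

Emit:
step_arm([
  [-0.05, 0, 0.02, 0, 0, 0, 1],
  [0, 0, 0, 0, 0, 0, 1],
  [0, 0, 0, 0, 0, 0, 1],
  [0, 0, 0, 0, 0, 0, 1],
])

```text
clock: 28.7
tool_pos: [0.6673, -0.074, 0.1173]
eef_rot: [0.998, -0.07, 0.001, 0.0]
contact_force: [-1.4, -0.2, 10.0]
opening: 0.004
finger_force: 4.8
```

Emit:
step_arm([
  [-0.05, 0, 0.01, 0, 0, 0, 1],
  [0, 0, 0, 0, 0, 0, 1],
  [0, 0, 0, 0, 0, 0, 1],
  [0, 0, 0, 0, 0, 0, 1],
])

```text
clock: 29.2
tool_pos: [0.6673, -0.074, 0.1173]
eef_rot: [0.998, -0.07, 0.002, 0.0]
contact_force: [-0.6, -1.1, 9.5]
opening: 0.004
finger_force: 4.6
```

Run:
```python
from h import *
f=[]
for i in range(8): s=snap('side') ; f.append(r.get_state()['contact_force'])
print(np.mean(f,0).round(2),np.std(f,0).round(2))
p=s['pixels']; t=snap('top')
# project vial axis points into the side view and sample colours
c=np.array([.675,-.012,.1035]); e=np.array([.13,.991,0])
for k in range(-28,29,2):
    u,v=proj(s,c+e*k/1000); print(k,[int(x) for x in cv2.getRectSubPix(p,(1,1),(u,v))[0,0]],end=' ')
```

```text
[-0.81  0.36  9.15] [0.51 0.62 0.54]
-28 [197, 204, 121] -26 [188, 198, 99] -24 [179, 193, 78] -22 [169, 185, 62] -20 [161, 176, 57] -18 [155, 170, 54] -16 [151, 166, 52] -14 [151, 164, 61] -12 [157, 167, 76] -10 [169, 177, 95] -8 [185, 193, 113] -6 [204, 210, 138] -4 [223, 229, 164] -2 [236, 241, 173] 0 [238, 243, 174] 2 [241, 246, 175] 4 [240, 245, 167] 6 [238, 244, 148] 8 [235, 243, 128] 10 [234, 243, 116] 12 [235, 244, 103] 14 [236, 246, 91] 16 [238, 247, 88] 18 [240, 250, 87] 20 [240, 250, 86] 22 [238, 248, 85] 24 [233, 244, 82] 26 [222, 237, 78] 28 [208, 224, 80]
```

Bubble is centred and the lateral load is about 1 N. A small trim to 10 N, then I hand in.

Emit:
step_arm([
  [0, 0, 0.01, 0, 0, 0, 1],
  [0, 0, 0, 0, 0, 0, 1],
  [0, 0, 0, 0, 0, 0, 1],
  [0, 0, 0, 0, 0, 0, 1],
  [0, 0, 0, 0, 0, 0, 1],
  [0, 0, 0, 0, 0, 0, 1],
])

```text
clock: 30.4
tool_pos: [0.6673, -0.074, 0.1173]
eef_rot: [0.998, -0.07, 0.002, 0.0]
contact_force: [-1.5, -0.4, 9.8]
opening: 0.007
finger_force: 4.9
```

Run:
```python
from plant import r
print(r.get_state()['contact_force'].round(2)); print(r.finish_job())
```

```text
[-1.5  -0.43  9.77]
the job is handed in; nothing more can be done
None
```

I handed the job in at 30.4 s: all three chips swept into the tray with the larger scraper, the scraper standing back in its place, the bubble centred to within about 1 mm, and the arm still pressing down on the level with about 9.8 N (no verdict was returned).

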